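# Strip a stacked detector head onto its stands

## Robot

A 7-joint arm with a two-finger parallel gripper is mounted at the origin on a cart in front of the work surface, level with it; the furniture and walls round the work are solid. World frame = base frame: x ahead of the robot, y to its left, z up, the work surface at z = 0. Lengths are in m, angles in rad, forces in N, time in s.
With the tool pointing down it reaches from about 0.4 to 0.85 m from the base axis. Payload 4.5 kg.
Tool frame: the origin (TCP) lies midway between the tips of the shut fingers; the grasp point (between the pads) lies 19 mm behind it; z points along the fingers, y is the line along which they close (so a half turn about z gives the same grasp; the last joint's range is limited). The gripper opens to 85 mm and grips with 20 to 120 N. Pads are 22 mm wide; open, the fingers measure 114 mm over their backs; the gripper's body (76 mm by 85 mm) begins 54 mm behind the grasp point. The pads swing forward as they close: fully open they stand 13 mm farther back than shut.
Start: joints at [-1.094, 0.689, -0.195, 1.565, 0.157, 0.902, -0.215], TCP at [0.268, 0.565, 0.194] pointing down, gripper open.
Joint ranges: [-3.01, 3.01], [-0.46, 2.08], [-1.47, 1.51], [0.13, 2.56], [-1, 4.14], [0.04, 2.09], [-2.66, 2.66]. Speed limits (rad/s): [2.57, 2.57, 3.14, 3.14, 3.14, 3.14, 3.14].

## Interface

Orientations are given as a rotation vector (axis times angle).
In Python, from station import manip gives the robot as it stands. The module is installed in compiled form; this text tells all that it offers.
- The arm moves only by the shell command python3 -m jog 'ROWS'. ROWS is a JSON object whose one key "series" holds a list of rows, each a list of 7 numbers: the turn, a rotation vector about the world's x, y, z in rad, then the shift along the world's x, y, z in cm, then the finger opening in cm, from 0 to 8.54. In form: {"series": [[wx, wy, wz, tx, ty, tz, hand], ...]}. A call has 1 to 12 rows; each row shifts and turns the commanded pose from where the row before left it; what a row does not reach is not made up. A row lasts 1/10 s, in which the tool goes at most 50 mm and 8.59 degrees, less where a joint would pass 70% of its speed; a pose out of reach is approached as far as the arm can. A call is refused whole if a number of a shift passes 5 or a number of a turn 0.15, either way. A call with a gripper value outside its range is refused whole. The fingers move at their own pace and stop on an object; the grip force is fixed at half the most. Time passes only in rows, so rows that do not move let the fingers close. It gives the time, the measured TCP pose, the force, the opening and the grip force at its end, in the units of the state.
- manip.state(): the state, without advancing time (a new reading comes with each control period).
- manip.get_image(name): name is "scene" or "top" or "wrist"; returns a dict with "pixels" (480x640x3 uint8, blue, green, red), "vfov" (degrees; the focal length in pixels is half the picture's height over the tangent of half this angle, whatever the lens; pixels are square), "cx", "cy" (the principal point, pixels), "rvec" (rotation vector, rad) and "tvec" (3), from world to camera coordinates, as OpenCV has them. Camera axes: x right, y down, z forward; pixel columns grow to the right and rows downward; lengths in m; the calibration is good to about 2 mm. The wrist camera is an equidistant fisheye: a pixel r from the principal point sees the ray r / f radians off the axis. A picture is of the moment at which its call begins. There is no depth.
- manip.sign_off(): hands the job in; it is judged then, once.
The state is a dict: "time_s": time; "q": joint angles; "joint_vel": joint speeds; "joint_torque": joint torques, N m; "tcp_pos": TCP position; "orientation": TCP orientation; "contact_force": force on the tool from outside, world axes, zero at the start; "ft_torque": the same for the moment, N m; "width": opening from 0.0 (shut) to 1.0 (fully open); "gripper_force": force on a finger pad.
Only numpy, scipy, OpenCV 4.12 (cv2) and the standard library are available. Lean on these libraries where they do the work, as an engineer would, in place of code of your own. Each camera call takes 0.05 s, during which the arm holds its last target. There are 200 camera calls.

## Task

Take the stacked detector apart for cleaning, one piece at a time from the top down: the red dust cap goes into the small round dish, the black lens tube over the tall peg, the pale tan adapter ring over the short pin of the white pedestal, and last the black sensor head into the large round cradle. The pieces are only slipped together, so keep each one upright, lower it all the way onto its own stand instead of dropping it, and let it go; do not disturb the cage cube or the iris stand.

Things in the scene. Friction and masses are not known exactly. Their poses are not given: they have to be found in the camera images.
- dust_cap: Bright red plastic dust cap, top of the stack, 22 mm high, 15 g: plug 22 mm in diameter (0 to 7 mm up), flange 28 mm (7 to 10 mm), ribbed grip knob 17 to 18 mm (10 to 22 mm). At the start the plug sits in the lens tube's bore with about 1.5 mm play all round, flange on the tube's rim. Grip it by the knob. Origin: centre of the plug's underside, z up through the knob.
- lens_tube: Black lens tube standing on end, open at both ends: outer diameter 30 mm, height 30 mm, bore 25 mm, about 50 g. Second piece of the stack; its lower end rests on the adapter ring. Grip it from above across its outside. Origin: centre of its lower end, z up.
- adapter_ring: Pale tan adapter ring lying flat, 9 mm thick: lower 5 to 6 mm is 40 mm in diameter, above that a narrower step (33 mm across the top); count on a hole of 18 mm. About 30 g. Third piece of the stack, lying on the sensor head. Grip it from above by its widest part, fingertips about 2 mm above the sensor head. Origin: centre of its underside, z up.
- sensor_head: Black disc-shaped sensor head, 60 mm in diameter; 22 mm high; about 160 g. Lowest piece of the stack, standing on the table. Grip it from above across its diameter, fingertips 8 mm or more above its underside so that they clear the cradle's rim. Origin: centre of its underside, z up.
- cap_dish: Stand for the dust cap, fixed: black 64 mm square base plate 6 mm thick (screw heads at the corners to 9.5 mm) with a small white round rim, inner diameter 42, outer 48 mm, rim top 10 mm above the table; the blue floor, where the plug's underside rests, is 6 mm above the table. Origin: centre of the plate's underside, z up.
- tube_peg: Stand for the lens tube, fixed: black 64 mm square base plate 6 mm thick, a low black collar 36 mm in diameter whose top, the tube's seat, is 10 mm above the table, and a tall bare-metal peg 10 mm in diameter with a tapered tip 48 mm above the table. Origin: centre of the plate's underside, z up along the peg.
- ring_pedestal: Stand for the adapter ring, fixed: black 64 mm square base plate 6 mm thick, a white round pedestal 30 mm in diameter (33 mm at its foot) whose flat top, the ring's seat, is 14 mm above the table, and a short bare-metal pin 8 mm in diameter with a tapered tip 27 mm above the table. Origin: centre of the plate's underside, z up along the pin.
- sensor_cradle: Stand for the sensor head, fixed, the largest: black 92 mm square base plate 6 mm thick (screw heads at the corners to 9.5 mm) with a large white round rim, inner diameter 72, outer 80 mm, rim top 11 mm above the table; the blue floor, where the sensor's underside rests, is 6 mm above the table. Origin: centre of the plate's underside, z up.
- cage_cube: Bystander, loose: black cube 39 mm wide and 40 mm high with round green windows. Leave it alone. Origin: centre of its underside.
- iris_stand: Bystander, loose: black post stand with a round iris, foot 65 x 54 mm, 100 mm high, beside the red box at the right (the stand behind it is fixed). Leave it alone. A cluster of tall fixed posts, over 0.25 m high, stands left of the work and behind it, one with an arm reaching forward at 0.28 m height: keep the arm clear of them. Origin: centre of its underside.
Not all that is in view belongs to the job. What is shaped like the sensor_head but pink is not meant.

How it is judged:
On the way, in this order (a step that is already met when the one before it is completed fails the run):
1. The dust cap rests in the small round dish, knob up, released (horizontal distance between dust_cap and cap_dish below 0.012 m and z of dust_cap in the frame of cap_dish between 0.003 and 0.009 m and angle between dust_cap's own z axis and vertical below 0.06 rad and contact force between dust_cap and the fingers below 0.05 N), for 0.2 s.
2. The lens tube stands over the tall peg, down on its collar, released (horizontal distance between lens_tube and tube_peg below 0.009 m and z of lens_tube in the frame of tube_peg between 0.007 and 0.013 m and angle between lens_tube's own z axis and vertical below 0.06 rad and contact force between lens_tube and the fingers below 0.05 N), for 0.2 s.
3. The adapter ring lies flat on the pedestal with the pin through it, released (horizontal distance between adapter_ring and ring_pedestal below 0.01 m and z of adapter_ring in the frame of ring_pedestal between 0.011 and 0.017 m and angle between adapter_ring's own z axis and vertical below 0.06 rad and contact force between adapter_ring and the fingers below 0.05 N), for 0.2 s.
4. The sensor head sits flat in the large round cradle, released (horizontal distance between sensor_head and sensor_cradle below 0.008 m and z of sensor_head in the frame of sensor_cradle between 0.003 and 0.009 m and angle between sensor_head's own z axis and vertical below 0.06 rad and contact force between sensor_head and the fingers below 0.05 N), for 0.2 s.
At the end, for the whole second after the job is handed in: All four pieces are released, at rest, upright within 3.4 degrees and within 3 mm of seat height: cap in the small dish (within 12 mm of centre), tube over the tall peg (9 mm), ring over the pin of the pedestal (10 mm), sensor head in the large cradle (8 mm) (all of step 1 and all of step 2 and all of step 3 and all of step 4 and linear speed of each of dust_cap, lens_tube, adapter_ring, sensor_head below 0.02 m/s and angular speed of each of dust_cap, lens_tube, adapter_ring, sensor_head below 0.2 rad/s); the robot touches nothing.
It fails at once if A piece of the detector is tipped more than 35 degrees from upright (angle between any of dust_cap, lens_tube, adapter_ring, sensor_head's own z axis and vertical above 0.61 rad).
It fails at once if A piece is let go over its stand while still more than 20 mm above its seat (dropped) ((horizontal distance between dust_cap and cap_dish below 0.04 m and z of dust_cap in the frame of cap_dish above 0.026 m and contact force between dust_cap and the fingers below 0.01 N) or (horizontal distance between lens_tube and tube_peg below 0.04 m and z of lens_tube in the frame of tube_peg above 0.03 m and contact force between lens_tube and the fingers below 0.01 N) or (horizontal distance between adapter_ring and ring_pedestal below 0.04 m and z of adapter_ring in the frame of ring_pedestal above 0.034 m and contact force between adapter_ring and the fingers below 0.01 N) or (horizontal distance between sensor_head and sensor_cradle below 0.04 m and z of sensor_head in the frame of sensor_cradle above 0.026 m and contact force between sensor_head and the fingers below 0.01 N)).
It fails at once if The cage cube is moved more than 15 mm or tipped (distance of cage_cube from where it was at the start of the episode above 0.015 m or angle between cage_cube's own z axis and vertical above 0.3 rad).
It fails at once if The iris stand is moved more than 15 mm or tipped (distance of iris_stand from where it was at the start of the episode above 0.015 m or angle between iris_stand's own z axis and vertical above 0.3 rad).
It also fails if it takes over 112 s, if anything falls off the work surface, if the arm or the gripper's body presses on something with over 40 N, if the wrist force passes 120 N, or if a joint passes its speed limit or range.

## Working session

There is one attempt and no reset: what is moved stays moved. The work goes in short steps, Python scripts to look and compute and a shell command to move; the robot and the scene stay as the last step left them, time stands still between calls to the robot, and variables do not carry over. Pictures are saved under pics/ and viewed, at most 14 in all, crops included, and the job is handed in when it is done.

```bash
mkdir -p pics
cat > h.py <<'E'
import cv2, numpy as np
from station import manip
def grab(n,fn=None):
    d=manip.get_image(n)
    if fn: cv2.imwrite('pics/'+fn,d['pixels'])
    return d
def cam(d):
    f=240/np.tan(np.radians(d['vfov'])/2); R=cv2.Rodrigues(np.array(d['rvec'],float))[0]; t=np.array(d['tvec'],float).ravel()
    return f,R,t,-R.T@t
def ray(d,u,v,fish=False):
    f,R,t,C=cam(d); x=(u-d['cx']);y=(v-d['cy'])
    if fish:
        r=np.hypot(x,y)+1e-9; a=r/f; k=np.array([x/r*np.sin(a),y/r*np.sin(a),np.cos(a)])
    else: k=np.array([x/f,y/f,1.])
    return C,R.T@k
def onz(d,u,v,z,fish=False):
    C,k=ray(d,u,v,fish); return C+k*(z-C[2])/k[2]
def proj(d,p,fish=False):
    f,R,t,C=cam(d); c=R@np.array(p,float)+t
    if fish:
        r=np.hypot(c[0],c[1])+1e-12; a=np.arctan2(r,c[2]); return d['cx']+f*a*c[0]/r, d['cy']+f*a*c[1]/r
    return d['cx']+f*c[0]/c[2], d['cy']+f*c[1]/c[2]
E
python3 - <<'E'
from h import *
import pickle
for n in('scene','top','wrist'):
    d=grab(n,n+'0.png'); pickle.dump(d,open(n+'0.pkl','wb'))
    print(n,d['vfov'],d['cx'],d['cy'],cam(d)[3])
s=manip.state(); print({k:np.round(v,3) for k,v in s.items()})
E
```

```text
scene 51.62568286066451 322.86074358862754 243.61300115531458 [-0.03000541  0.57468704  0.49583915]
top 54.15810464147096 317.1104002822067 238.40939398067567 [0.47448722 0.02485383 0.96831552]
wrist 65.70646984690485 320.12743796552667 242.3850471573604 [0.20024075 0.59831575 0.37258304]
{'time_s': np.float64(0.15), 'q': array([-1.094,  0.69 , -0.195,  1.566,  0.157,  0.902, -0.215]), 'joint_vel': array([-0.   , -0.003, -0.001, -0.005, -0.001,  0.   ,  0.   ]), 'joint_torque': array([-1.0000e-03, -5.3994e+01, -1.2680e+00, -1.5872e+01,  9.0000e-03,
        6.0000e-03,  0.0000e+00]), 'tcp_pos': array([0.268, 0.564, 0.193]), 'orientation': array([-6.900e-01, -3.065e+00,  2.000e-03]), 'contact_force': array([0.406, 0.395, 0.351]), 'ft_torque': array([ 0.007,  0.01 , -0.019]), 'gripper_force': np.float64(0.0), 'width': np.float64(1.0)}
```

View pics/scene0.png

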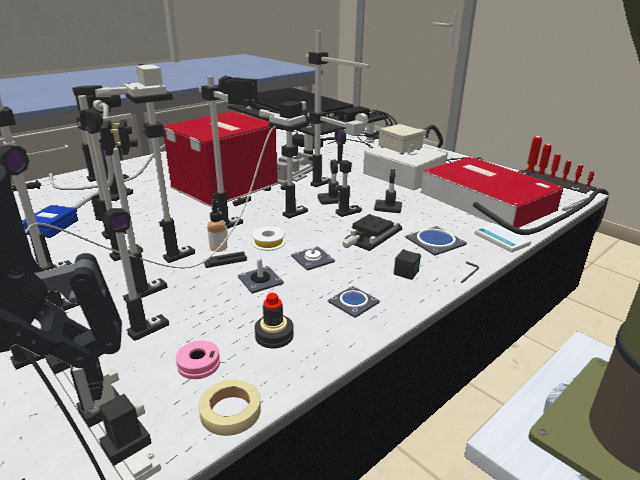

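View pics/top0.png

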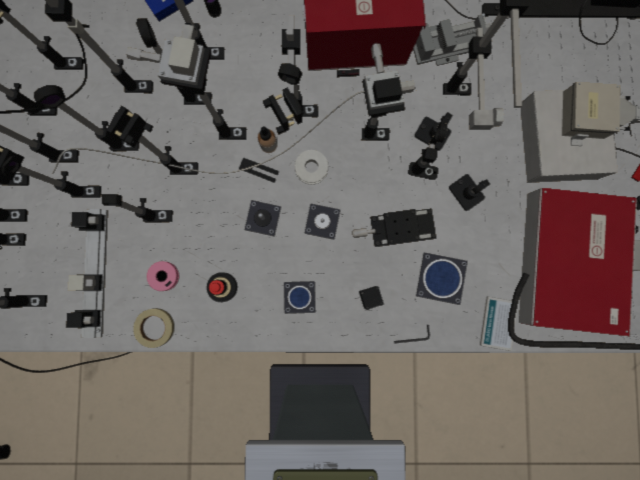

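The scene picture shows the stack at (273,320). The tube peg is at (260,275), the pedestal at (313,257), the dish at (353,299), the cradle at (437,239) and the cube at (407,263). In the top picture the stack is at (220,287), peg (263,218), pedestal (322,221), dish (299,297), cradle (442,278) and cube (371,297).

```bash
cat > m.py <<'E'
from h import *
import pickle
t=pickle.load(open('top0.pkl','rb'));s=pickle.load(open('scene0.pkl','rb'))
def blob(img,lo,hi,roi,pick='big'):
    x0,y0,x1,y1=roi; m=cv2.inRange(cv2.cvtColor(img[y0:y1,x0:x1],cv2.COLOR_BGR2HSV),lo,hi)
    c=max(cv2.findContours(m,0,1)[0],key=cv2.contourArea)
    return c.reshape(-1,2)+[x0,y0]
def world(d,c,z): return np.array([onz(d,u+0.0,v,z)[:2] for u,v in c],np.float32)
B=((100,100,40),(130,255,255)); D=((0,0,0),(180,255,95)); Rr=((0,150,60),(8,255,255))
def rect(c,z,d=t):
    w=world(d,c,z); r=cv2.minAreaRect(w*1000); return np.round(r[0],1),np.round(r[1],1),round(r[2],1)
def ell(c,z,d=t):
    w=world(d,c,z); (x,y),r=cv2.minEnclosingCircle(w*1000); e=cv2.fitEllipse(w*1000); return np.round(e[0],1),np.round(e[1],1)
tp,sp=t['pixels'],s['pixels']
print('dish plate',rect(blob(tp,*D,(275,272,325,322)),.006)); print(' blue top',ell(blob(tp,*B,(275,272,325,322)),.006),'scene',ell(blob(sp,*B,(325,280,385,320)),.006,s))
print('cradle plate',rect(blob(tp,*D,(405,245,475,310)),.006)); print(' blue',ell(blob(tp,*B,(410,250,475,310)),.006),'scene',ell(blob(sp,*B,(400,220,475,260)),.006,s))
print('peg plate',rect(blob(tp,*D,(240,196,288,240)),.006)); print('ped plate',rect(blob(tp,*D,(298,200,348,242)),.006))
W=((0,0,190),(180,60,255))
print('cube',rect(blob(tp,*D,(355,282,388,312)),.04)); print('sensor',ell(blob(tp,*D,(200,265,245,308)),.02))
c=blob(tp,*Rr,(200,265,245,308)); print('cap top',ell(c,.07))
c=blob(sp,*Rr,(250,280,300,330)); print('cap scene',c.min(0),c.max(0),onz(s,*c.mean(0),.064))
def crop(d,x0,y0,x1,y1,k): return cv2.resize(d[y0:y1,x0:x1],None,fx=k,fy=k,interpolation=2)
a=crop(tp,195,190,355,320,5);cv2.imwrite('pics/ct.png',cv2.resize(a,(738,600)))
cv2.imwrite('pics/cs.png',crop(sp,230,225,390,345,5))
E
python3 m.py
```

```text
dish plate (array([441.6,  51.4]), array([64.7, 63. ]), 0.5)
 blue top (array([441.7,  51.9]), array([35. , 36.3])) scene (array([446.4,  48. ]), array([33.1, 37.3]))
cradle plate (array([ 480.6, -238.8]), array([92.4, 92.1]), 78.8)
 blue (array([ 480.8, -240.4]), array([65.6, 66.3])) scene (array([ 487. , -246.8]), array([57.9, 65.6]))
peg plate (array([603.7, 128.8]), array([64.4, 64.5]), 77.9)
ped plate (array([597.4,   6. ]), array([63.7, 64.1]), 78.8)
cube (array([442.3, -90. ]), array([40.6, 40.6]), 18.3)
sensor (array([462. , 207.3]), array([58.8, 61.8]))
cap top (array([462.4, 208.2]), array([26., 28.]))
cap scene [264 293] [281 308] [0.46617536 0.20674842 0.064     ]
```

View pics/ct.png

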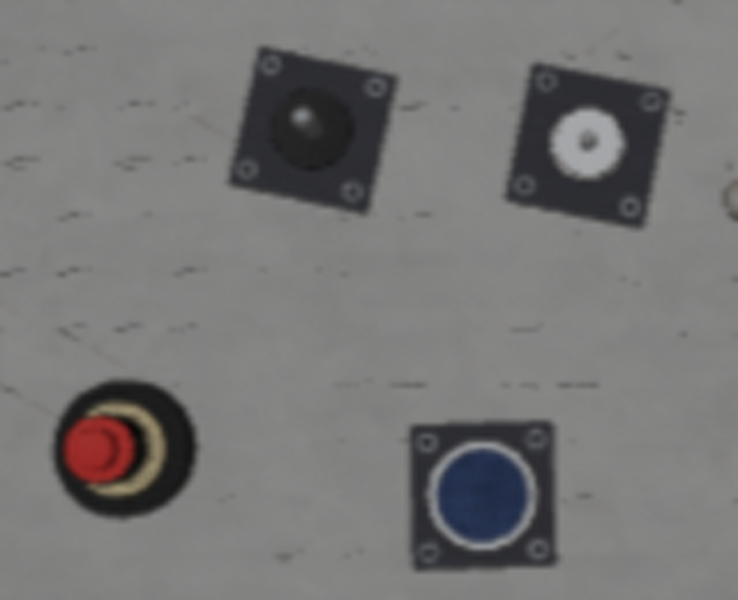

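View pics/cs.png

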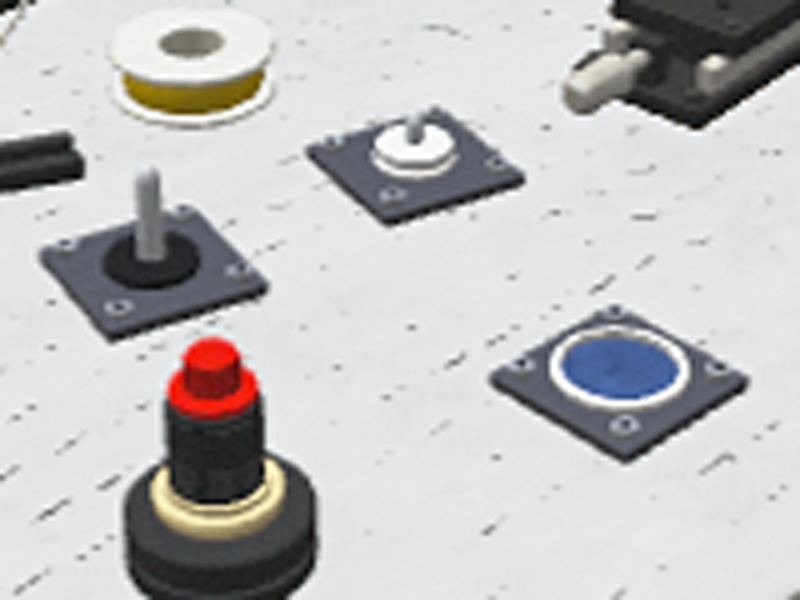

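All the plate sizes come out right (64/64/64/92 mm). The dish is at (.4415,.0517), peg (.6037,.129), pedestal (.5974,.006), cradle (.4806,-.2395) and stack (.462,.208). In the crops, the peg and pin stand at the plate centres and the cap is centred on the stack. I'm moving above the stack now.

```bash
python3 -m jog '{"series":[[0,0,-0.05,1.0,-2.0,0,5],[0,0,-0.06,1.6,-3.1,0,5],[0,0,-0.06,1.6,-3.1,0,5],[0,0,-0.06,1.6,-3.1,0,5],[0,0,-0.06,1.6,-3.1,0,5],[0,0,-0.06,1.6,-3.1,0,4],[0,0,-0.06,1.6,-3.1,0,4],[0,0,-0.06,1.6,-3.1,0,4],[0,0,-0.06,1.6,-3.1,0,4],[0,0,-0.06,1.6,-3.1,0,4],[0,0,-0.06,1.6,-3.1,0,4],[0,0,-0.06,1.6,-3.1,0,4]]}'
python3 -m jog '{"series":[[0,0,0,1.0,-1.5,0,4],[0,0,0,0.8,-1.2,0,4],[0,0,0,0,0,0,4],[0,0,0,0,0,0,4]]}'
python3 - <<'E'
from h import *
d=grab('wrist','w1.png'); s=manip.state(); print({k:np.round(s[k],3) for k in('time_s','q','tcp_pos','orientation','contact_force','width')})
R=cv2.Rodrigues(s['orientation'])[0]; print(R.round(3)); print(proj(d,[.462,.208,.076],1),cam(d)[3])
E
```

```text
time_s: 1.35
tcp_pos: [0.4542, 0.2024, 0.1935]
orientation: [-1.715, -2.632, 0.0]
contact_force: [0.6, -0.2, -0.4]
width: 0.467
gripper_force: 0.0
time_s: 1.75
tcp_pos: [0.4713, 0.1778, 0.1935]
orientation: [-1.71, -2.634, -0.001]
contact_force: [0.2, 0.8, 0.3]
width: 0.468
gripper_force: 0.0
{'time_s': np.float64(1.8), 'q': array([-0.424,  0.53 , -0.045,  1.93 ,  0.034,  0.682, -0.069]), 'tcp_pos': array([0.471, 0.178, 0.194]), 'orientation': array([-1.709e+00, -2.635e+00, -1.000e-03]), 'contact_force': array([-0.422,  0.635,  0.022]), 'width': np.float64(0.467)}
[[-0.408  0.913 -0.001]
 [ 0.913  0.408  0.001]
 [ 0.001 -0.    -1.   ]]
(np.float64(324.44128928276746), np.float64(188.88594461924805)) [0.44064313 0.2473728  0.37331276]
```

View pics/w1.png

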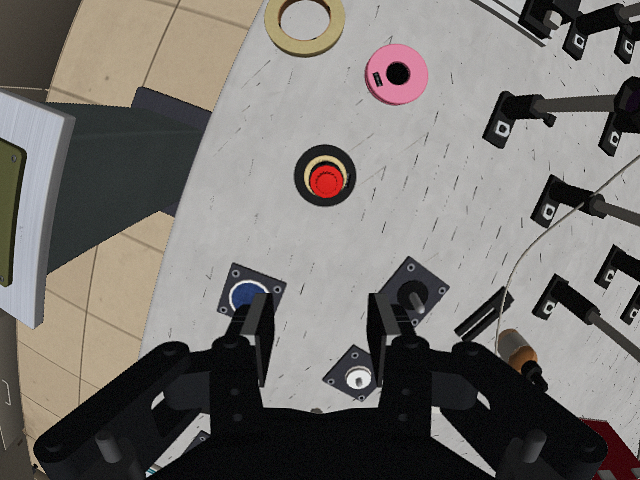

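The wrist view shows the cap at about (326,181), the dish at (250,295), the peg at (415,295) and the pedestal at (357,378). I'll check these against the top-view numbers.

```bash
cat > m2.py <<'E'
from h import *
import sys
def cc(img,lo,hi,roi):
    x0,y0,x1,y1=roi; m=cv2.inRange(cv2.cvtColor(img[y0:y1,x0:x1],cv2.COLOR_BGR2HSV),lo,hi)
    c=max(cv2.findContours(m,0,1)[0],key=cv2.contourArea); return c.reshape(-1,2)+[x0,y0]
def circ(d,c,z,fish=True):
    w=np.array([onz(d,u,v,z,fish)[:2] for u,v in c],np.float32)*1000
    e=cv2.fitEllipse(w); return np.round(e[0],1),np.round(e[1],1)
E
python3 - <<'E'
from m2 import *
d=grab('wrist'); p=d['pixels']
print('dish',circ(d,cc(p,(100,100,40),(130,255,255),(215,260,242,320)),.006))
print('sensor',circ(d,cc(p,(0,0,0),(180,255,70),(285,135,365,215)),.021))
print('cap',circ(d,cc(p,(0,150,60),(8,255,255),(285,135,365,215)),.066))
c=cc(p,(0,150,60),(8,255,255),(285,135,365,215)); print(c.min(0),c.max(0))
cv2.imwrite('pics/c1.png',cv2.resize(p[130:220,280:400],None,fx=6,fy=6,interpolation=2))
for n,q in(('peg tip',[.6037,.129,.048]),('pin tip',[.5974,.006,.027]),('dish',[.4415,.0517,.006])): print(n,proj(d,q,1))
for n,(u,v),z in(('peg tip',(422,311),.048),('pin tip',(358,382),.027)): print(n,onz(d,u,v,z,1))
t=grab('top');p=t['pixels']; m=cv2.inRange(cv2.cvtColor(p,cv2.COLOR_BGR2HSV),(0,170,170),(8,255,255));print(t['pixels'][285,215])
E
```

```text
dish (array([427.2,  51.7]), array([10.7, 28.5]))
sensor (array([460.8, 212.5]), array([57.8, 58.6]))
cap (array([461.3, 213.1]), array([26.7, 27.1]))
[310 165] [342 198]
peg tip (np.float64(419.5673665412825), np.float64(315.3420263809339))
pin tip (np.float64(357.92800524960944), np.float64(388.8626701041908))
dish (np.float64(248.8573947632569), np.float64(301.68630292682246))
peg tip [0.60354924 0.13429445 0.048     ]
pin tip [0.5926414  0.01547586 0.027     ]
[44 41 40]
```

View pics/c1.png

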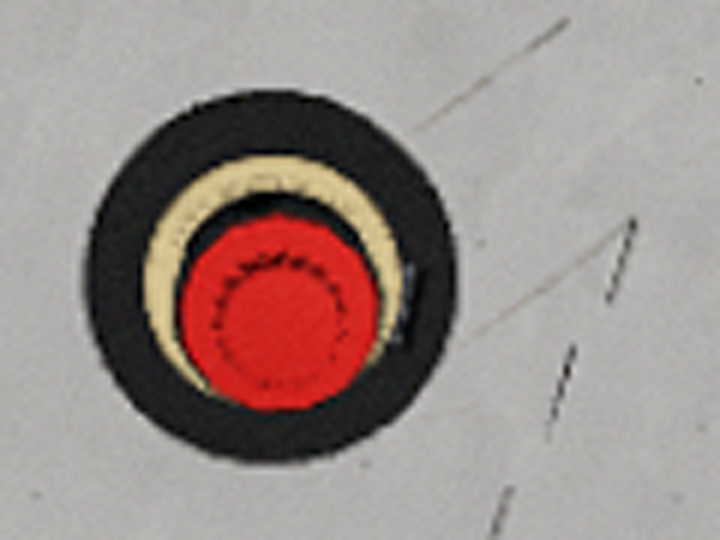

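```bash
python3 -m jog '{"series":[[0,0,0,-0.5,1.6,-1,4],[0,0,0,-0.4,1.6,-1.5,4],[0,0,0,0,0,-2,4],[0,0,0,0,0,-2,4],[0,0,0,0,0,-1.9,4],[0,0,0,0,0,0,4],[0,0,0,0,0,0,4]]}'
python3 - <<'E'
from m2 import *
d=grab('wrist','w2.png'); p=d['pixels']; s=manip.state(); T=s['tcp_pos'];R=cv2.Rodrigues(s['orientation'])[0];print(T)
print('tcp',proj(d,T,1),'tips',[proj(d,T+R@[0,y,-.003],1) for y in(-.02,.02)])
c=cc(p,(0,150,60),(8,255,255),(150,100,500,470)); print(c.min(0),c.max(0),circ(d,c,.063))
print('cap top .462,.208 ->',proj(d,[.462,.208,.076],1))
d=grab('scene'); cv2.imwrite('pics/s2.png',cv2.resize(d['pixels'][200:360,180:380],None,fx=3.5,fy=3.5))
E
```

```text
time_s: 2.6
tcp_pos: [0.4624, 0.2095, 0.1098]
orientation: [-1.71, -2.635, 0.0]
contact_force: [0.3, -0.3, 0.7]
width: 0.468
gripper_force: 0.0
[0.46297978 0.2095338  0.11029166]
tcp (np.float64(320.44168688947775), np.float64(282.8368821995597)) tips [(np.float64(281.79403483312524), np.float64(284.89955789345174)), (np.float64(359.08286878136164), np.float64(285.0191035786955))]
[299 228] [342 268] (array([461.5, 212.7]), array([27. , 27.5]))
cap top .462,.208 -> (np.float64(317.9219857627178), np.float64(262.3464563195878))
```

View pics/w2.png

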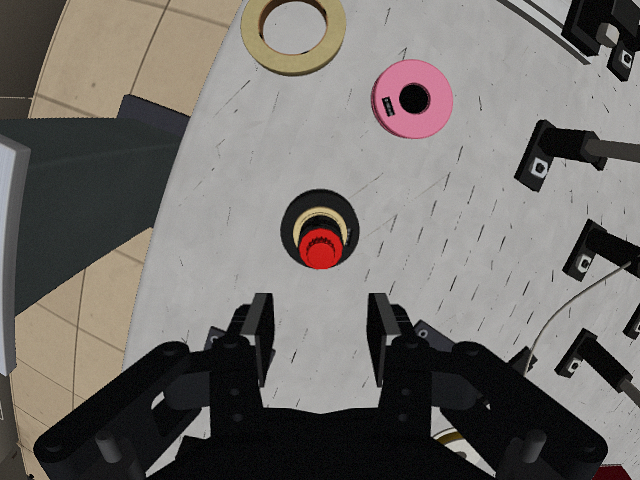

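Run:
```python
from m2 import *
d=grab('wrist'); s=manip.state(); T=s['tcp_pos'];R=cv2.Rodrigues(s['orientation'])[0]
f,Rc,t,C=cam(d); print(f,'cam in tool',R.T@(C-T),'axis in tool',R.T@Rc[2])
for x in(.011,0,-.011):
  for dl in(0,.005,.013,.02): print(x,dl,[np.round(proj(d,T+R@[x,y,-dl],1),0) for y in(-.02,.02)])
```

```text
371.64829954431775 cam in tool [ 0.07635151  0.00026307 -0.17966102] axis in tool [-2.89814114e-01  1.30141177e-04  9.57082944e-01]
0.011 0 [array([281., 263.]), array([358., 263.])]
0.011 0.005 [array([280., 266.]), array([359., 266.])]
0.011 0.013 [array([278., 272.]), array([361., 272.])]
0.011 0.02 [array([277., 277.]), array([362., 277.])]
0 0 [array([282., 282.]), array([358., 282.])]
0 0.005 [array([281., 286.]), array([358., 286.])]
0 0.013 [array([279., 293.]), array([360., 293.])]
0 0.02 [array([277., 299.]), array([361., 299.])]
-0.011 0 [array([282., 301.]), array([357., 301.])]
-0.011 0.005 [array([281., 305.]), array([358., 305.])]
-0.011 0.013 [array([280., 312.]), array([359., 312.])]
-0.011 0.02 [array([278., 319.]), array([360., 319.])]
```

View pics/s2.png

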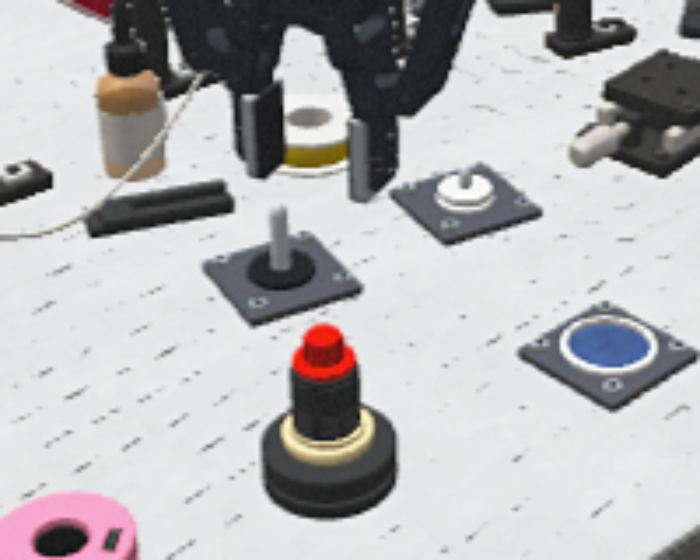

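Run:
```python
from m2 import *
w=grab('wrist');sc=grab('scene'); s=manip.state(); T=s['tcp_pos'];R=cv2.Rodrigues(s['orientation'])[0]
print('tcp in scene crop',(np.array(proj(sc,T))-[180,200])*3.5, 'cap top', (np.array(proj(sc,[.462,.208,.076]))-[180,200])*3.5)
def tri(p,q):
    A=[ray(w,*p,True),ray(sc,*q)]; M=0;b=0
    for C,k in A:
        k=k/np.linalg.norm(k);P=np.eye(3)-np.outer(k,k);M=M+P;b=b+P@C
    X=np.linalg.solve(M,b); return X, R.T@(X-T), [np.linalg.norm(np.cross(X-C,k/np.linalg.norm(k))) for C,k in A]
g=lambda u,v:(180+u/3.5,200+v/3.5)
for p,q in(((273,293),g(247,173)),((273,293),g(270,176)),((369,293),g(352,196)),((369,293),g(372,200))): print(*[np.round(x,4) for x in tri(p,q)])
print(tri((321,241),g(323,335)))
```

```text
tcp in scene crop [319.14052512 266.60585375] cap top [326.08793116 335.91443641]
[0.4429 0.2415 0.1829] [ 0.0379 -0.0054 -0.0725] [0.0131 0.0131]
[0.4423 0.2353 0.1775] [ 0.0325 -0.0085 -0.067 ] [0.0096 0.0096]
[0.4724 0.2072 0.136 ] [-0.0054  0.0075 -0.0255] [0.0187 0.0187]
[0.4711 0.2029 0.1326] [-0.0089  0.0045 -0.0221] [0.0226 0.0226]
(array([0.45645002, 0.21892646, 0.08297696]), array([ 0.01174517, -0.00237383,  0.02749733]), [np.float64(0.0042749318406323), np.float64(0.004274931840632357)])
```

Run:
```python
from m2 import *
w=grab('wrist');sc=grab('scene'); s=manip.state(); T=s['tcp_pos'];R=cv2.Rodrigues(s['orientation'])[0]
def tri(p,q):
    A=[ray(w,*p,True),ray(sc,*q)]; M=0;b=0
    for C,k in A:
        k=k/np.linalg.norm(k);P=np.eye(3)-np.outer(k,k);M=M+P;b=b+P@C
    X=np.linalg.solve(M,b); return R.T@(X-T), [np.linalg.norm(np.cross(X-C,k/np.linalg.norm(k))) for C,k in A]
g=lambda u,v:(180+u/3.5,200+v/3.5)
for p,q in(((273,293),g(352,197)),((273,293),g(370,202)),((369,293),g(247,173)),((369,293),g(265,178))): print(*[np.round(x,4) for x in tri(p,q)])
p=w['pixels'][270:400,235:400]; a=cv2.resize(p,None,fx=3.5,fy=3.5)
b=cv2.resize(sc['pixels'][215:265,235:305],(577,412)); cv2.imwrite('pics/c3.png',np.clip(np.vstack([a[:,:577].astype(float)*2.0,np.zeros((4,577,3)),b[:140*1]*1.5])[:600],0,255).astype(np.uint8)); cv2.imwrite('pics/c4.png',np.clip(b*1.5,0,255).astype(np.uint8))
```

```text
[ 0.0118 -0.0201 -0.0434] [0.0021 0.0021]
[ 0.0072 -0.0229 -0.038 ] [0.0048 0.0048]
[ 0.0167  0.0205 -0.0487] [0.0012 0.0012]
[ 0.0123  0.0188 -0.0437] [0.002 0.002]
```

View pics/c3.png

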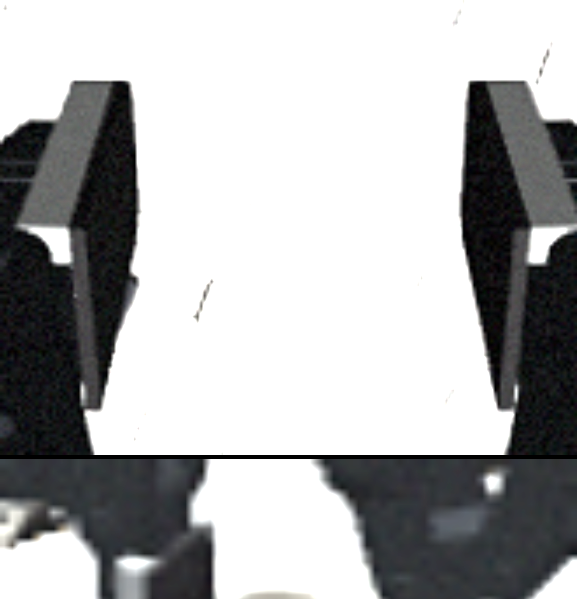

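The crop shows the finger pads clearly. Two-view triangulation puts their lower ends about 40 mm behind the reported TCP, which is more than the description says. I'll lower with the fingers open and straddling the cap, then check again before trusting either number.

```bash
python3 -m jog '{"series":[[0,0,0,0,0,-1,5],[0,0,0,0,0,-1,5],[0,0,0,0,0,-1,5],[0,0,0,0,0,-1,5],[0,0,0,0,0,0,5],[0,0,0,0,0,0,5]]}'
python3 - <<'E'
from m2 import *
w=grab('wrist');sc=grab('scene'); T=manip.state()['tcp_pos']
a=w['pixels'][170:410,220:420]; b=cv2.resize(sc['pixels'][225:365,225:325],(429,600)); 
cv2.imwrite('pics/c5.png',np.clip(np.hstack([cv2.resize(a,(371,600))[:, :371],b]).astype(float)*1.4,0,255).astype(np.uint8))
print(proj(sc,T))
E
```

```text
time_s: 3.55
tcp_pos: [0.4625, 0.2086, 0.0691]
orientation: [-1.712, -2.634, 0.001]
contact_force: [-0.3, -0.1, 1.2]
width: 0.587
gripper_force: 0.0
(np.float64(272.4381537361934), np.float64(299.38289520697543))
```

View pics/c5.png

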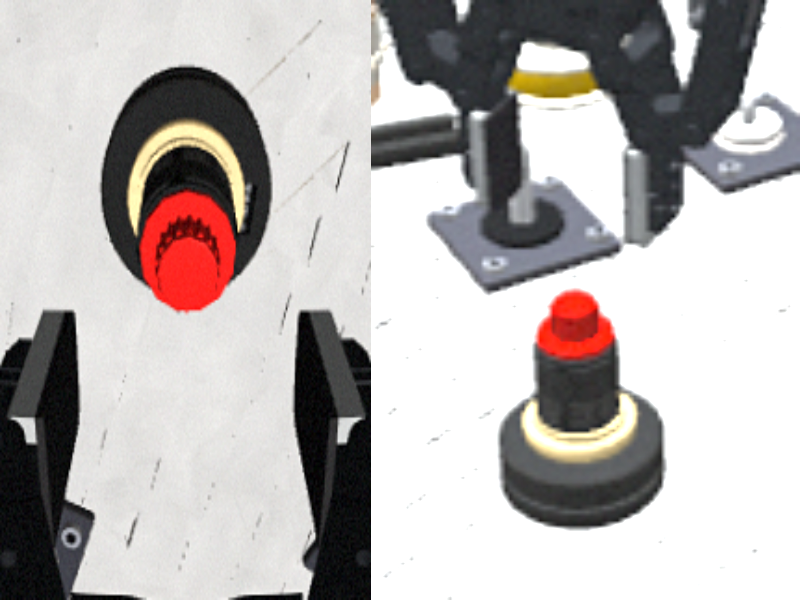

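The right half shows the pads' lower ends still about 30–40 mm above the cap top, while the reported TCP is level with the knob. So the working tip offset is about 40 mm behind the TCP. I'll go down 3 cm and measure again.

```bash
python3 -m jog '{"series":[[0,0,0,0,0,-1,4],[0,0,0,0,0,-1,4],[0,0,0,0,0,-1,4],[0,0,0,0,0,0,4],[0,0,0,0,0,0,4]]}'
python3 - <<'E'
from m2 import *
w=grab('wrist');sc=grab('scene'); T=manip.state()['tcp_pos']
a=w['pixels'][170:410,220:420]; b=cv2.resize(sc['pixels'][245:345,235:315],(480,600)); 
cv2.imwrite('pics/c6.png',np.clip(np.hstack([cv2.resize(a,(320,384)),np.zeros((384,0,3),np.uint8)]).astype(float)*1.4,0,255).astype(np.uint8))
A=np.zeros((600,800,3)); A[:384,:320]=cv2.resize(a,(320,384)); A[:,320:]=b; cv2.imwrite('pics/c6.png',np.clip(A*1.4,0,255).astype(np.uint8))
print(T,[ (np.array(proj(sc,[.462,.208,z]))-[235,245])*6+[320,0] for z in(.064,.076,.09)])
E
```

```text
time_s: 4.15
tcp_pos: [0.4625, 0.2086, 0.0391]
orientation: [-1.712, -2.634, 0.001]
contact_force: [-0.3, 0.9, 1.5]
width: 0.473
gripper_force: 0.0
[0.46288189 0.20876159 0.03967307] [array([550.61797246, 345.78705103]), array([549.00788199, 305.85331956]), array([547.09752909, 258.47242949])]
```

View pics/c6.png

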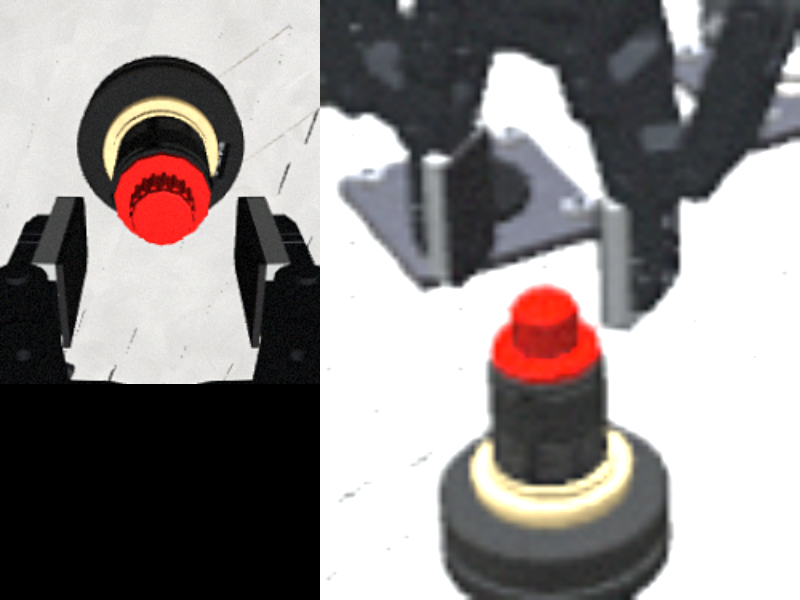

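Run:
```python
from m2 import *
from scipy.optimize import least_squares
w=grab('wrist');sc=grab('scene'); s=manip.state(); T=s['tcp_pos'];R=cv2.Rodrigues(s['orientation'])[0]
g=lambda u,v:np.array([235+(u-320)/6,245+v/6])
S=[g(612,326),g(450,284)]; W=[(273.75,293.75),(366.9,293.75)]
def r(p,useS=1,useW=1):
    x,y0,h,d=p; o=[]
    for i,sg in enumerate((-1,1)):
        P=T+R@[x,y0+sg*h,-d]
        if useS:o+=list(proj(sc,P)-S[i])
        if useW:o+=list(np.array(proj(w,P,1))-W[i])
    return o
for a in((1,1),(1,0),(0,1)):
    q=least_squares(r,[.01,0,.02,.03],args=a); print(a,q.x.round(4),np.round(q.fun,1))
```

```text
(1, 1) [0.0123 0.0002 0.0193 0.0418] [-3.8  0.8 -0.9  0.5 -0.2  1.6  0.1  0.6]
(1, 0) [-0.0041  0.0061  0.0228  0.0321] [-0.   0.1  0.  -0.1]
(0, 1) [0.0286 0.0003 0.0142 0.0766] [ 0. -0.  0.  0.]
```

```bash
python3 -m jog '{"series":[[0,0,0,-0.1,0.2,-0.6,4],[0,0,0,0,0,-0.7,4],[0,0,0,0,0,0,3],[0,0,0,0,0,0,2.4],[0,0,0,0,0,0,2.4]]}'
python3 -m jog '{"series":[[0,0,0,0,0,0,1.4],[0,0,0,0,0,0,1.0],[0,0,0,0,0,0,1.0],[0,0,0,0,0,0,1.0]]}'
python3 - <<'E'
from m2 import *
sc=grab('scene'); cv2.imwrite('pics/c7.png',np.clip(cv2.resize(sc['pixels'][245:345,235:315],(480,600))*1.4,0,255).astype(np.uint8))
E
```

```text
time_s: 4.85
tcp_pos: [0.4623, 0.2109, 0.0269]
orientation: [1.712, 2.633, 0.001]
contact_force: [-0.1, 0.3, 1.8]
width: 0.279
gripper_force: 1.3
time_s: 5.25
tcp_pos: [0.462, 0.2109, 0.0274]
orientation: [1.712, 2.634, 0.001]
contact_force: [-1.4, -0.2, 8.9]
width: 0.163
gripper_force: 59.4
```

View pics/c7.png

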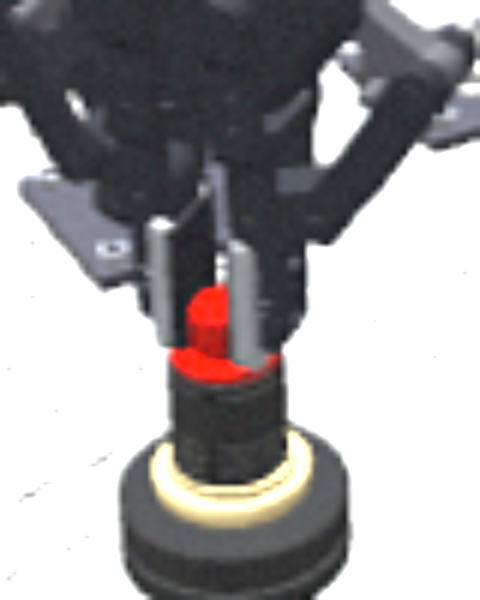

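The picture shows the pads closed on the knob (grip 59 N), tips on the flange. Lifting and carrying to the dish.

```bash
python3 -m jog '{"series":[[0,0,0,0,0,0.5,1],[0,0,0,0,0,1,1],[0,0,0,0,0,1.5,1],[0,0,0,0,0,2,1],[0,0,0,0,0,1,1],[0,0,0,-0.3,-2.0,0,1],[0,0,0,-0.3,-2.5,0,1],[0,0,0,-0.3,-2.5,0,1],[0,0,0,-0.4,-2.5,0,1],[0,0,0,-0.4,-2.5,0,1],[0,0,0,-0.3,-2.2,0,1],[0,0,0,-0.1,-1.5,0,1]]}'
python3 -m jog '{"series":[[0,0,0,0,0,-2,1],[0,0,0,0,0,-2,1],[0,0,0,0,0,-2,1],[0,0,0,0,0,-1.5,1],[0,0,0,0,0,0,1],[0,0,0,0,0,0,1]]}'
python3 - <<'E'
from m2 import *
t=grab('top');w=grab('wrist');sc=grab('scene')
A=np.zeros((420,800,3)); A[:,:400]=cv2.resize(w['pixels'][170:380,220:420],(400,420)); A[:,400:]=cv2.resize(sc['pixels'][245:329,315:395],(400,420)); cv2.imwrite('pics/c8.png',np.clip(A*1.4,0,255).astype(np.uint8))
print(manip.state()['tcp_pos'])
E
```

```text
time_s: 6.5
tcp_pos: [0.4401, 0.0517, 0.0868]
orientation: [-1.714, -2.632, 0.002]
contact_force: [-0.4, 0.3, -0.3]
width: 0.167
gripper_force: 58.9
time_s: 7.1
tcp_pos: [0.4407, 0.0537, 0.0118]
orientation: [-1.712, -2.634, 0.0]
contact_force: [-0.1, -0.0, 0.1]
width: 0.166
gripper_force: 58.9
[0.44134147 0.05381842 0.0124414 ]
```

View pics/c8.png

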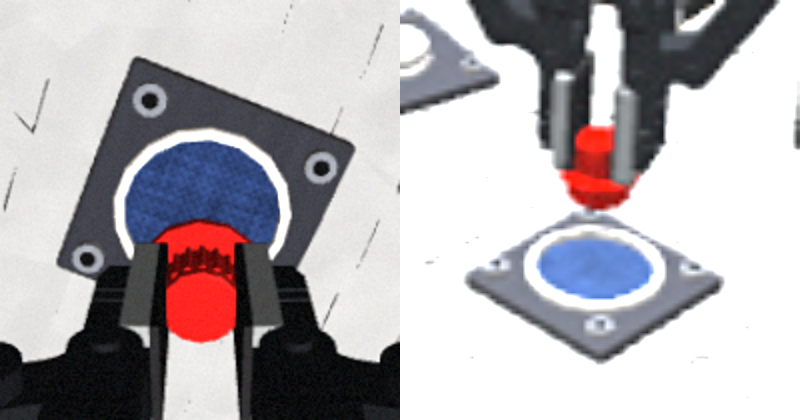

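The cap hangs upright over the dish, centred left-right between the pads. I've viewed 13 pictures, so from here I'll check by numbers. Lowering 3 cm, then in small steps until it touches.

```bash
python3 -m jog '{"series":[[0,0,0,0,-0.1,-1.5,1],[0,0,0,0,0,-1.0,1],[0,0,0,0,0,-0.4,1],[0,0,0,0,0,0,1],[0,0,0,0,0,0,1]]}'
for i in 1; do python3 -m jog '{"series":[[0,0,0,0,0,-0.2,1],[0,0,0,0,0,0,1],[0,0,0,0,0,0,1]]}'; done
```

```text
time_s: 7.75
tcp_pos: [0.4436, 0.0528, -0.0123]
orientation: [-1.71, -2.63, 0.006]
contact_force: [0.2, 0.0, 0.7]
width: 0.162
gripper_force: 59.1
time_s: 8.05
tcp_pos: [0.4434, 0.0529, -0.0145]
orientation: [-1.71, -2.63, 0.007]
contact_force: [-0.1, -0.1, -0.2]
width: 0.164
gripper_force: 59.1
```

```bash
python3 -m jog '{"series":[[0,0,0,0,0,-0.15,1],[0,0,0,0,0,0,1],[0,0,0,0,0,0,1]]}'
```

```text
time_s: 8.35
tcp_pos: [0.4433, 0.0529, -0.0162]
orientation: [-1.709, -2.63, 0.007]
contact_force: [0.0, -0.1, -0.6]
width: 0.162
gripper_force: 59.1
```

```bash
python3 -m jog '{"series":[[0,0,0,0,0,-0.2,1],[0,0,0,0,0,0,1],[0,0,0,0,0,0,1]]}'; python3 -m jog '{"series":[[0,0,0,0,0,-0.15,1],[0,0,0,0,0,0,1],[0,0,0,0,0,0,1]]}'; python3 -m jog '{"series":[[0,0,0,0,0,-0.1,1],[0,0,0,0,0,0,1],[0,0,0,0,0,0,1]]}'
```

```text
time_s: 8.65
tcp_pos: [0.4432, 0.0529, -0.0183]
orientation: [-1.709, -2.63, 0.007]
contact_force: [-0.5, 0.4, -0.5]
width: 0.163
gripper_force: 59.1
time_s: 8.95
tcp_pos: [0.4432, 0.0529, -0.0199]
orientation: [-1.709, -2.63, 0.007]
contact_force: [-0.2, -0.9, 0.4]
width: 0.165
gripper_force: 59.1
time_s: 9.25
tcp_pos: [0.4432, 0.0528, -0.0209]
orientation: [-1.709, -2.63, 0.007]
contact_force: [-0.4, 0.7, 0.2]
width: 0.161
gripper_force: 59.1
```

```bash
python3 -m jog '{"series":[[0,0,0,0,0,-0.1,1],[0,0,0,0,0,0,1],[0,0,0,0,0,0,1]]}'; python3 -m jog '{"series":[[0,0,0,0,0,-0.1,1],[0,0,0,0,0,0,1],[0,0,0,0,0,0,1]]}'
```

```text
time_s: 9.55
tcp_pos: [0.4433, 0.0529, -0.0212]
orientation: [-1.71, -2.631, 0.006]
contact_force: [-0.6, -0.1, 8.3]
width: 0.165
gripper_force: 61.4
time_s: 9.85
tcp_pos: [0.4433, 0.0529, -0.0213]
orientation: [-1.71, -2.631, 0.005]
contact_force: [-2.8, -0.5, 21.8]
width: 0.164
gripper_force: 65.5
```

```bash
python3 -m jog '{"series":[[0,0,0,0,0,0.15,1],[0,0,0,0,0,0,2.2],[0,0,0,0,0,0,3],[0,0,0,0,0,0,3.2],[0,0,0,0,0,0,3.2]]}'; python3 -m jog '{"series":[[0,0,0,0,0,0.5,3.2],[0,0,0,0,0,1.0,4],[0,0,0,0,0,2,5],[0,0,0,0,0,2,5],[0,0,0,0,0,2,5],[0,0,0,0,0,1.5,5],[0,0,0,0,0,0,5]]}'
cat > chk.py <<'E'
from m2 import *
t=grab('top');p=t['pixels']
print('cap',[circ(t,cc(p,(0,150,60),(8,255,255),r),z,False) for r,z in(((275,272,325,322),.016),)])
E
python3 chk.py
```

```text
time_s: 10.35
tcp_pos: [0.4432, 0.0529, -0.0216]
orientation: [-1.709, -2.63, 0.008]
contact_force: [0.0, 0.2, 0.4]
width: 0.376
gripper_force: 0.0
time_s: 11.05
tcp_pos: [0.4442, 0.053, 0.0698]
orientation: [-1.712, -2.63, 0.004]
contact_force: [1.0, -0.2, -0.5]
width: 0.585
gripper_force: 0.0Traceback (most recent call last):
  File "chk.py", line 3, in <module>
    print('cap',[circ(t,cc(p,(0,150,60),(8,255,255),r),z,False) for r,z in(((275,272,325,322),.016),)])
                        ~~^^^^^^^^^^^^^^^^^^^^^^^^^^^^
  File "m2.py", line 5, in cc
    c=max(cv2.findContours(m,0,1)[0],key=cv2.contourArea); return c.reshape(-1,2)+[x0,y0]
ValueError: max() iterable argument is empty
```

```bash
python3 -m jog '{"series":[[0,0,0,0.2,1.5,0,5],[0,0,0,0.2,2,0,5],[0,0,0,0.2,2.5,0,5],[0,0,0,0.3,2.5,0,5],[0,0,0,0.3,2.5,0,5],[0,0,0,0.3,2.5,0,5],[0,0,0,0.2,2,0,5],[0,0,0,0.1,0.3,0,4.5],[0,0,0,0,0,0,4.5],[0,0,0,0,0,0,4.5]]}'
cat > chk.py <<'E'
from m2 import *
t=grab('top');p=t['pixels'];w=grab('wrist')
print('cap',circ(t,cc(p,(0,150,60),(8,255,255),(275,272,325,322)),.016,False))
c=cc(w['pixels'],(12,50,120),(28,170,255),(260,170,380,300)); print('ring',c.min(0),c.max(0),circ(w,c,.027))
g=cv2.cvtColor(w['pixels'],cv2.COLOR_BGR2GRAY); cv2.imwrite('pics/w9.png',w['pixels'])
print(np.array2string(g[180:330:5,290:356:4]))
E
python3 chk.py
```

```text
time_s: 12.1
tcp_pos: [0.4607, 0.2093, 0.0679]
orientation: [-1.71, -2.629, 0.011]
contact_force: [-0.8, 0.2, -0.5]
width: 0.532
gripper_force: 0.0
cap (array([444.1,  51.6]), array([22.6, 22.8]))
ring [292 221] [354 265] (array([461.6, 211.8]), array([37., 39.]))
[[170 166 165 160 164 167 166 171 170 171 170 172 172 167 169 169 166]
 [172 167 168 169 166 167 163 166 169 168 171 172 167 168 170 167 169]
 [168 171 165 165 168 163 169 171 168 168 167 169 169 173 167 168 162]
 [168 170 162 165 167 167 170 166 173 170 170 171 174 171 166 165 166]
 [166 164 165 165 176  38   8  22  25  22   1  35 167 170 169 171 165]
 [167 167 115  14  16  20  28  28  28  30  26  23  20  22  65 172 167]
 [171  12  18  34  26  30  28  36  28  33  22  29  30  37  35  10 166]
 [ 13  28  32  25  26  31  32  29  24  27  31  23  28  27  25  30  23]
 [ 28  32  33  29  26  27  34  70  82  76  41  28  29  29  31  30  31]
 [ 31  32  33  29  85 180 180 182 183 182 182 187 147  33  34  28  30]
 [ 33  35  42 185 177 104 192 165  72 117 172 113 179 182  84  33  31]
 [ 33  29 178 173 186  10   9  12  23  19  23  27  78 
[... 595 characters left out ...]
 31  13  12  13  28  45  43  40  42   6   5  14  31  29 163]
 [166 163 135  28  13  18  15  16   7  14   5  10   7  30 105 170 167]
 [163 164 165 164 149  27  10  18  13  14  10   7  20 167 166 170 166]
 [165 162 169 167 169 167 168 130  92  95 136 170 166 167 164 163 164]
 [170 171 171 166 165 166 166 167 166 163 163 164 169 167 167 166 166]
 [172 174 171 167 166 169 166 170 168 170 166 164 164 168 158 168 168]
 [170 171 168 160 165 165 165 168 170 166 170 172 165 169 171 169 168]
 [167 167 167 170 168 169 167 171 166 168 170 173 170 170 169 165 164]
 [168 168 167 169 166 165 167 169 170 165 169 168 167 169 164 168 166]
 [172 170 170 168 169 169 167 168 169 171 166 168 171 172 171 169 168]]
```

Cap sits in the dish 2.5 mm off centre, released. Next, the lens tube.

```bash
python3 -m jog '{"series":[[0,0,0,0.05,0.2,-1.5,4.5],[0,0,0,0,0,-1.5,4.5],[0,0,0,0,0,-1.5,4.2],[0,0,0,0,0,-1.2,4],[0,0,0,0,0,-0.6,4],[0,0,0,0,0,0,4],[0,0,0,0,0,0,4]]}'; python3 -m jog '{"series":[[0,0,0,0,0,0,3],[0,0,0,0,0,0,2.4],[0,0,0,0,0,0,2.2],[0,0,0,0,0,0,2.2],[0,0,0,0,0,0,2.2]]}'
```

```text
time_s: 12.9
tcp_pos: [0.4619, 0.2129, 0.0059]
orientation: [-1.71, -2.63, 0.007]
contact_force: [-0.0, 1.0, -0.6]
width: 0.47
gripper_force: 0.0
time_s: 13.4
tcp_pos: [0.4622, 0.2131, 0.0063]
orientation: [-1.71, -2.631, 0.006]
contact_force: [-0.3, -0.9, 6.1]
width: 0.336
gripper_force: 58.9
```

```bash
python3 -m jog '{"series":[[0,0,0,0,0,0.4,2.2],[0,0,0,0,0,1,2.2],[0,0,0,0,0,2,2.2],[0,0,0,0,0,2,2.2],[0,0,0,0,0,1.2,2.2],[0,0,0,1.5,-0.9,0,2.2],[0,0,0,2.5,-1.4,0,2.2],[0,0,0,3,-1.7,0,2.2],[0,0,0,3,-1.7,0,2.2],[0,0,0,2.5,-1.3,0,2.2],[0,0,0,1.65,-0.9,0,2.2],[0,0,0,0,0,0,2.2]]}'
python3 -m jog '{"series":[[0,0,0,0,0,0,2.2],[0,0,0,0,0,0,2.2]]}'
cat > chk2.py <<'E'
from m2 import *
w=grab('wrist');t=grab('top');p=t['pixels'];s=manip.state();print(s['tcp_pos'])
for r,z,n in(((275,272,325,322),.016,'cap'),): print(n,circ(t,cc(p,(0,150,60),(8,255,255),r),z,False))
c=cc(p,(12,50,120),(28,170,255),(200,265,245,308)); print('ring',circ(t,c,.03,False))
g=w['pixels']; cv2.imwrite('pics/w10.png',np.clip(cv2.resize(np.hstack([g[150:390,200:440]]),(600,600))*1.4,0,255).astype(np.uint8))
E
python3 chk2.py
```

```text
time_s: 14.6
tcp_pos: [0.6057, 0.1309, 0.0714]
orientation: [-1.718, -2.627, 0.007]
contact_force: [-0.6, -1.1, -1.1]
width: 0.332
gripper_force: 59.3
time_s: 14.8
tcp_pos: [0.6016, 0.1351, 0.0717]
orientation: [-1.706, -2.631, 0.008]
contact_force: [0.7, 0.9, -0.6]
width: 0.334
gripper_force: 59.2
[0.60203327 0.13505556 0.07181452]Traceback (most recent call last):
  File "chk2.py", line 3, in <module>
    for r,z,n in(((275,272,325,322),.016,'cap'),): print(n,circ(t,cc(p,(0,150,60),(8,255,255),r),z,False))
                                                                  ~~^^^^^^^^^^^^^^^^^^^^^^^^^^^^
  File "m2.py", line 5, in cc
    c=max(cv2.findContours(m,0,1)[0],key=cv2.contourArea); return c.reshape(-1,2)+[x0,y0]
ValueError: max() iterable argument is empty
```

```bash
python3 -m jog '{"series":[[0,0,0,0.15,-0.1,-1,2.2],[0,0,0,0,0,-1.5,2.2],[0,0,0,0,0,-1.5,2.2],[0,0,0,0,0,-0.6,2.2],[0,0,0,0,0,0,2.2],[0,0,0,0,0,-0.2,2.2],[0,0,0,0,0,-0.2,2.2],[0,0,0,0,0,0,2.2]]}';python3 -m jog '{"series":[[0,0,0,0,0,-0.3,2.2],[0,0,0,0,0,0,2.2],[0,0,0,0,0,0,2.2]]}'
```

```text
time_s: 15.7
tcp_pos: [0.6049, 0.1329, 0.0218]
orientation: [-1.71, -2.63, 0.007]
contact_force: [-0.7, -0.4, -0.4]
width: 0.34
gripper_force: 59.3
time_s: 16.0
tcp_pos: [0.6048, 0.1328, 0.0186]
orientation: [-1.709, -2.63, 0.007]
contact_force: [0.2, -0.1, -0.5]
width: 0.337
gripper_force: 59.3
```

```bash
python3 -m jog '{"series":[[0,0,0,0,0,-0.4,2.2],[0,0,0,0,0,-0.8,2.2],[0,0,0,0,0,-0.8,2.2],[0,0,0,0,0,-0.6,2.2],[0,0,0,0,0,-0.3,2.2],[0,0,0,0,0,0,2.2],[0,0,0,0,0,0,2.2]]}';python3 -m jog '{"series":[[0,0,0,0,0,-0.2,2.2],[0,0,0,0,0,0,2.2],[0,0,0,0,0,0,2.2]]}';python3 -m jog '{"series":[[0,0,0,0,0,-0.15,2.2],[0,0,0,0,0,0,2.2],[0,0,0,0,0,0,2.2]]}'
```

```text
time_s: 16.7
tcp_pos: [0.6048, 0.133, -0.0104]
orientation: [-1.709, -2.63, 0.007]
contact_force: [-0.3, -0.3, 1.0]
width: 0.339
gripper_force: 59.3
time_s: 17.0
tcp_pos: [0.6049, 0.1329, -0.0123]
orientation: [-1.71, -2.63, 0.007]
contact_force: [0.5, 0.1, -0.8]
width: 0.341
gripper_force: 59.3
time_s: 17.3
tcp_pos: [0.6048, 0.1329, -0.0139]
orientation: [-1.709, -2.63, 0.007]
contact_force: [0.1, -0.5, 0.5]
width: 0.335
gripper_force: 59.3
```

```bash
python3 -m jog '{"series":[[0,0,0,0,0,-0.1,2.2],[0,0,0,0,0,0,2.2],[0,0,0,0,0,0,2.2]]}';python3 -m jog '{"series":[[0,0,0,0,0,-0.1,2.2],[0,0,0,0,0,0,2.2],[0,0,0,0,0,0,2.2]]}'
```

```text
time_s: 17.6
tcp_pos: [0.6049, 0.1329, -0.0148]
orientation: [-1.71, -2.63, 0.007]
contact_force: [0.0, 0.1, 1.1]
width: 0.342
gripper_force: 59.4
time_s: 17.9
tcp_pos: [0.6049, 0.1328, -0.0149]
orientation: [-1.71, -2.63, 0.007]
contact_force: [-2.1, -1.7, 7.6]
width: 0.335
gripper_force: 60.1
```

```bash
python3 -m jog '{"series":[[0,0,0,0,0,0.1,3],[0,0,0,0,0,0,4],[0,0,0,0,0,0,4.3],[0,0,0,0,0,0,4.3],[0,0,0,0,0,0.5,4.3],[0,0,0,0,0,1.5,4.5],[0,0,0,0,0,2,5],[0,0,0,0,0,2.5,5],[0,0,0,0,0,2,5],[0,0,0,0,0,0,5]]}'; python3 -m jog '{"series":[[0,0,0,-1.5,0.9,0,5],[0,0,0,-2.5,1.4,0,5],[0,0,0,-3,1.7,0,5],[0,0,0,-3,1.7,0,5],[0,0,0,-2.5,1.3,0,5],[0,0,0,-1.7,0.9,0,5],[0,0,0,0,0,0,5],[0,0,0,0,0,0,5]]}'
cat > chk3.py <<'E'
from m2 import *
w=grab('wrist');t=grab('top');p=t['pixels'];s=manip.state();print(s['tcp_pos'])
c=cc(w['pixels'],(12,50,120),(28,170,255),(250,150,390,330)); print('ring wrist',c.min(0),c.max(0),circ(w,c,.027))
try:
  c=cc(p,(12,50,120),(28,170,255),(200,265,245,308)); print('ring top',circ(t,c,.027,False))
except ValueError: print('ring hidden in top')
cv2.imwrite('pics/c11.png',np.clip(np.hstack([cv2.resize(p[195:243,235:290],(400,349)),cv2.resize(w['pixels'][150:360,210:450],(400,349))])*1.4,0,255).astype(np.uint8))
sc=grab('scene'); g=cv2.cvtColor(sc['pixels'],6); cv2.imwrite('pics/s11.png',sc['pixels'])
g=cv2.cvtColor(p,6); u,v=np.round(proj(t,[.6037,.129,.04])).astype(int); print(u,v); print(g[v-11:v+12:1,u-11:u+12])
E
python3 chk3.py
```

```text
time_s: 18.9
tcp_pos: [0.6071, 0.1343, 0.0742]
orientation: [-1.712, -2.633, -0.002]
contact_force: [0.8, 0.7, 0.0]
width: 0.583
gripper_force: 0.0
time_s: 19.7
tcp_pos: [0.4633, 0.2116, 0.0702]
orientation: [-1.709, -2.631, 0.007]
contact_force: [-0.1, -0.1, -0.1]
width: 0.582
gripper_force: 0.0
[0.46409003 0.21096687 0.0700106 ]
ring wrist [286 223] [348 282] (array([461. , 212.7]), array([38.9, 39.5]))
ring hidden in top
261 215
[[ 89  84  93  72  81  84  62  54  53  54  54  54  54  55  54  57  57  60
   64  69  80  89 106]
 [ 79  72  92 102  96  74  56  53  53  52  53  54  53  53  54  54  54  53
   53  55  56  58  62]
 [ 73  58  65  71  67  56  54  54  53  52  53  53  53  53  53  53  54  54
   54  54  54  54  55]
 [ 63  55  55  56  56  55  55  53  49  46  46  46  49  51  52  53  54  54
   54  53  54  53  55]
 [ 61  53  54  54  54  54  49  41  33  27  26  29  32  38  44  52  54  54
   54  53  54  53  54]
 [ 56  54  53  54  52  48  37  22  16  19  22  23  22  25  30  40  48  53
   55  54  55  55  55]
 [ 54  53  54  52  46  34  23  19  27  37  44  45  41  34  26  27  33  46
   53  5
[... 867 characters left out ...]
 24  33  37  43  53]
 [ 54  53  53  47  36  33  38  40  44  45  46  45  44  41  32  19  17  19
   28  39  42  48  54]
 [ 54  54  54  52  44  35  34  32  35  36  38  38  32  21  16  12  18  27
   34  38  45  55  55]
 [ 54  54  54  53  47  37  38  30  25  24  23  23  23  20  15  16  22  32
   38  41  49  53  54]
 [ 54  53  53  53  53  50  44  38  32  24  19  19  21  23  27  32  35  39
   38  42  52  54  55]
 [ 59  55  53  54  54  53  47  41  42  40  38  35  34  36  39  39  37  38
   44  52  54  54  54]
 [ 77  57  55  54  54  54  52  48  42  40  44  43  39  40  41  38  35  43
   51  54  53  54  54]
 [ 90  58  54  54  55  54  55  54  52  49  44  39  34  36  39  47  51  53
   53  53  54  53  54]]
```

Tube confirmed on the peg: its rim is concentric with the bright peg tip at top-view (260,215). Next the ring: touch the sensor top with the open fingertips, then back off and close.

```bash
python3 -m jog '{"series":[[0,0,0,-0.25,0.1,-1,4.8],[0,0,0,0,0,-2,4.8],[0,0,0,0,0,-2,4.8],[0,0,0,0,0,-1.8,4.8],[0,0,0,0,0,-0.8,4.8],[0,0,0,0,0,0,4.8],[0,0,0,0,0,0,4.8]]}';for i in 1; do python3 -m jog '{"series":[[0,0,0,0,0,-0.2,4.8],[0,0,0,0,0,0,4.8]]}';  python3 -m jog '{"series":[[0,0,0,0,0,-0.2,4.8],[0,0,0,0,0,0,4.8]]}'; python3 -m jog '{"series":[[0,0,0,0,0,-0.1,4.8],[0,0,0,0,0,0,4.8]]}'; done
```

```text
time_s: 20.55
tcp_pos: [0.4604, 0.213, -0.0058]
orientation: [-1.71, -2.63, 0.007]
contact_force: [-0.6, -0.8, 0.6]
width: 0.56
gripper_force: 0.0
time_s: 20.75
tcp_pos: [0.4607, 0.213, -0.0075]
orientation: [-1.71, -2.63, 0.006]
contact_force: [0.2, -0.9, 0.4]
width: 0.564
gripper_force: 0.0
time_s: 20.95
tcp_pos: [0.4604, 0.2128, -0.0098]
orientation: [-1.71, -2.63, 0.007]
contact_force: [-0.3, -0.3, -0.2]
width: 0.561
gripper_force: 0.0
time_s: 21.15
tcp_pos: [0.4602, 0.2129, -0.011]
orientation: [-1.709, -2.63, 0.007]
contact_force: [0.0, -0.5, 0.2]
width: 0.56
gripper_force: 0.0
```

```bash
python3 -m jog '{"series":[[0,0,0,0,0,-0.2,4.8],[0,0,0,0,0,0,4.8]]}';  python3 -m jog '{"series":[[0,0,0,0,0,-0.1,4.8],[0,0,0,0,0,0,4.8]]}'; python3 -m jog '{"series":[[0,0,0,0,0,-0.1,4.8],[0,0,0,0,0,0,4.8]]}' ; python3 -m jog '{"series":[[0,0,0,0,0,-0.1,4.8],[0,0,0,0,0,0,4.8]]}'; python3 -m jog '{"series":[[0,0,0,0,0,-0.1,4.8],[0,0,0,0,0,0,4.8]]}'
```

```text
time_s: 21.35
tcp_pos: [0.4602, 0.2128, -0.0131]
orientation: [-1.709, -2.63, 0.008]
contact_force: [0.1, 0.2, -0.7]
width: 0.563
gripper_force: 0.0
time_s: 21.55
tcp_pos: [0.4602, 0.2129, -0.014]
orientation: [-1.709, -2.63, 0.007]
contact_force: [0.7, -0.7, -0.1]
width: 0.566
gripper_force: 0.0
time_s: 21.75
tcp_pos: [0.4602, 0.2129, -0.015]
orientation: [-1.709, -2.63, 0.007]
contact_force: [0.5, -0.4, 0.4]
width: 0.561
gripper_force: 0.0
time_s: 21.95
tcp_pos: [0.4602, 0.2128, -0.016]
orientation: [-1.709, -2.63, 0.007]
contact_force: [0.4, 0.6, 0.1]
width: 0.561
gripper_force: 0.0
time_s: 22.15
tcp_pos: [0.4602, 0.2129, -0.017]
orientation: [-1.709, -2.63, 0.007]
contact_force: [0.1, -0.3, 0.4]
width: 0.565
gripper_force: 0.0
```

```bash
python3 -m jog '{"series":[[0,0,0,0,0,-0.1,4.8],[0,0,0,0,0,0,4.8]]}';  python3 -m jog '{"series":[[0,0,0,0,0,-0.1,4.8],[0,0,0,0,0,0,4.8]]}'; python3 -m jog '{"series":[[0,0,0,0,0,-0.1,4.8],[0,0,0,0,0,0,4.8]]}' ; python3 -m jog '{"series":[[0,0,0,0,0,-0.1,4.8],[0,0,0,0,0,0,4.8]]}'
```

```text
time_s: 22.35
tcp_pos: [0.4602, 0.2128, -0.018]
orientation: [-1.709, -2.63, 0.007]
contact_force: [-1.1, 0.2, 0.1]
width: 0.565
gripper_force: 0.0
time_s: 22.55
tcp_pos: [0.4604, 0.2129, -0.0182]
orientation: [-1.71, -2.631, 0.007]
contact_force: [-0.7, -0.7, 7.6]
width: 0.56
gripper_force: 3.7
time_s: 22.75
tcp_pos: [0.4604, 0.2129, -0.0184]
orientation: [-1.71, -2.631, 0.006]
contact_force: [-1.9, -2.1, 17.9]
width: 0.562
gripper_force: 8.4
time_s: 22.95
tcp_pos: [0.4605, 0.2129, -0.0184]
orientation: [-1.71, -2.632, 0.005]
contact_force: [-4.5, -3.7, 26.7]
width: 0.562
gripper_force: 13.4
```

Fingertips touch the sensor top at TCP z = -18.1 mm (tip offset 40 mm at this opening). Raising about 3 mm clear, then closing.

```bash
python3 -m jog '{"series":[[0,0,0,0,0,0.6,4.8],[0,0,0,0,0,0,4.8]]}';  python3 -m jog '{"series":[[0,0,0,0,0,0,4.2],[0,0,0,0,0,0,3.6],[0,0,0,0,0,0,3.2],[0,0,0,0,0,0,3.2],[0,0,0,0,0,0,3.2]]}'
```

```text
time_s: 23.15
tcp_pos: [0.4607, 0.2131, -0.0142]
orientation: [-1.71, -2.63, 0.005]
contact_force: [0.1, 0.6, -0.0]
width: 0.563
gripper_force: 0.0
time_s: 23.65
tcp_pos: [0.4604, 0.2128, -0.0146]
orientation: [-1.709, -2.631, 0.007]
contact_force: [-0.6, -1.0, 9.4]
width: 0.416
gripper_force: 58.8
```

```bash
python3 -m jog '{"series":[[0,0,0,0,0,0.3,3.2],[0,0,0,0,0,0.7,3.2],[0,0,0,0,0,1.5,3.2],[0,0,0,0,0,2,3.2],[0,0,0,0,0,1,3.2],[0,0,0,0,0,0,3.2],[0,0,0,0,0,0,3.2]]}'
cat > chk4.py <<'E'
from m2 import *
w=grab('wrist');t=grab('top');p=t['pixels'];s=manip.state();T=s['tcp_pos'];R=cv2.Rodrigues(s['orientation'])[0];print(T)
c=cc(w['pixels'],(12,50,120),(28,170,255),(230,200,410,420)); print('ring wrist px',c.min(0),c.max(0),circ(w,c,T[2]+.042))
g=cv2.cvtColor(p,6); u,v=np.round(proj(t,[.462,.208,.022])).astype(int); print(g[v-18:v+19:3,u-18:u+19:3])
E
python3 chk4.py
```

```text
time_s: 24.35
tcp_pos: [0.4603, 0.2126, 0.0398]
orientation: [-1.71, -2.63, 0.007]
contact_force: [-0.4, -0.4, -0.3]
width: 0.411
gripper_force: 59.9
[0.45985017 0.21249724 0.03937462]
ring wrist px [278 277] [362 359] (array([461. , 212.7]), array([37. , 40.3]))
[[ 46  45  41  39  36  57 140 150 150 150 150 150 149]
 [ 48  46  44  41  36  30  33  99 136 149 147 149 148]
 [ 48  46  44  40  36  32  27  24  34  40 141 149 149]
 [ 48  46  44  41  37  33  27  24  25  35  33 143 148]
 [ 50  47  44  42  36  32  28  26  24  30  34  94  85]
 [ 49  48  45  41  35  32  28  25  24  23  26  38  49]
 [ 48  47  43  40  36  32  28  25  28  44  47  32  23]
 [ 48  47  44  39  35  31  28  39  48  50  52  54  51]
 [ 49  46  45  40  34  36  50  51  51  53  55  56  57]
 [ 48  46  45  39  34  45  48  55  59  56  57  58  59]
 [ 48  46  44  38  36  41  42  41  54  62  60  59  61]
 [ 48  47  44  39  36  42  41  41  41  50  63  64  62]
 [ 48  46  43  40  46  49  48  36  41  41  48  64  66]]
```

```bash
python3 -m jog '{"series":[[0,0,0,0.8,-1.2,0,3.2],[0,0,0,1.4,-2,0,3.2],[0,0,0,1.7,-2.6,0,3.2],[0,0,0,1.7,-2.6,0,3.2],[0,0,0,1.7,-2.6,0,3.2],[0,0,0,1.7,-2.6,0,3.2],[0,0,0,1.7,-2.6,0,3.2],[0,0,0,1.4,-2,0,3.2],[0,0,0,1,-1.3,0,3.2],[0,0,0,0.45,-0.65,0,3.2],[0,0,0,0,0,0,3.2],[0,0,0,0,0,0,3.2]]}'
python3 - <<'E'
from m2 import *
w=grab('wrist');s=manip.state();T=s['tcp_pos'];p=w['pixels'];print(T)
c=cc(p,(12,50,120),(28,170,255),(230,200,410,420)); print('ring',circ(w,c,T[2]+.042))
for n,q in(('ped top',[.5974,.006,.014]),('ped tcp-frame',[.5958,.011,.014])): print(n,np.round(proj(w,q,1)))
x0,y0=230,170; m=cv2.inRange(cv2.cvtColor(p[y0:300,x0:410],cv2.COLOR_BGR2HSV),(0,0,195),(180,60,255)); 
cv2.imwrite('pics/c12.png',np.clip(cv2.resize(p[140:400,200:440],(600,650))[:600]*1.3,0,255).astype(np.uint8))
for c in cv2.findContours(m,0,1)[0]:
    if cv2.contourArea(c)>60: print(cv2.boundingRect(c),cv2.contourArea(c))
E
```

```text
time_s: 25.65
tcp_pos: [0.5949, 0.0127, 0.0397]
orientation: [-1.707, -2.63, 0.007]
contact_force: [-0.1, -0.5, -0.1]
width: 0.41
gripper_force: 59.9
[0.59486001 0.01303122 0.03992538]
ring (array([595.5,  13.1]), array([36.8, 40.1]))
ped top [319. 276.]
ped tcp-frame [320. 268.]
(67, 78, 50, 30) 891.0
```

View pics/c12.png

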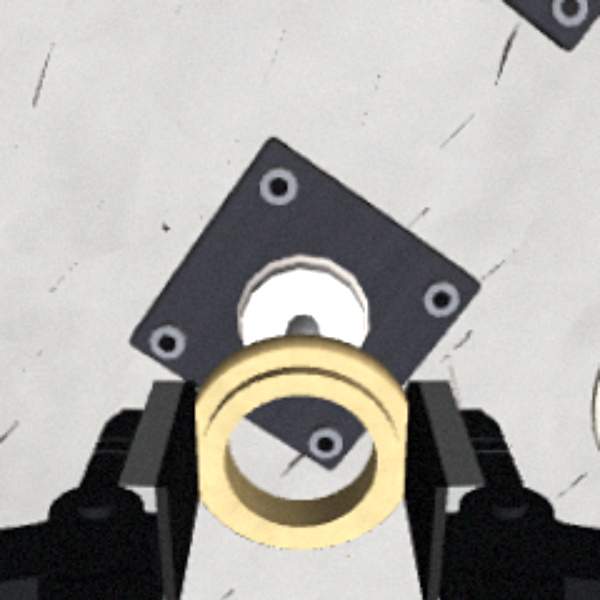

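The ring is held level between the pads. The pedestal centre shows at about (322,268), which matches my target prediction of (320,268). Nudging and lowering over the pin.

```bash
python3 -m jog '{"series":[[0,0,0,0.15,-0.15,-1,3.2],[0,0,0,0,0,-1.5,3.2],[0,0,0,0,0,-1.2,3.2],[0,0,0,0,0,-0.8,3.2],[0,0,0,0,0,0,3.2],[0,0,0,0,0,0,3.2]]}'; python3 -m jog '{"series":[[0,0,0,0,0,-0.3,3.2],[0,0,0,0,0,-0.3,3.2],[0,0,0,0,0,0,3.2],[0,0,0,0,0,0,3.2]]}'; python3 -m jog '{"series":[[0,0,0,0,0,-0.3,3.2],[0,0,0,0,0,-0.3,3.2],[0,0,0,0,0,0,3.2],[0,0,0,0,0,0,3.2]]}'
```

```text
time_s: 26.3
tcp_pos: [0.5972, 0.0101, -0.0052]
orientation: [-1.709, -2.63, 0.007]
contact_force: [0.1, -0.2, -0.1]
width: 0.412
gripper_force: 59.9
time_s: 26.7
tcp_pos: [0.5973, 0.0098, -0.0108]
orientation: [-1.71, -2.63, 0.007]
contact_force: [0.8, 0.1, -0.2]
width: 0.409
gripper_force: 59.9
time_s: 27.1
tcp_pos: [0.5972, 0.0099, -0.0171]
orientation: [-1.709, -2.63, 0.007]
contact_force: [1.0, -0.3, 0.3]
width: 0.412
gripper_force: 59.9
```

```bash
python3 -m jog '{"series":[[0,0,0,0,0,-0.2,3.2],[0,0,0,0,0,-0.2,3.2],[0,0,0,0,0,0,3.2],[0,0,0,0,0,0,3.2]]}'; python3 -m jog '{"series":[[0,0,0,0,0,-0.1,3.2],[0,0,0,0,0,0,3.2],[0,0,0,0,0,0,3.2]]}'; python3 -m jog '{"series":[[0,0,0,0,0,-0.1,3.2],[0,0,0,0,0,0,3.2],[0,0,0,0,0,0,3.2]]}'
```

```text
time_s: 27.5
tcp_pos: [0.5972, 0.0099, -0.021]
orientation: [-1.709, -2.63, 0.007]
contact_force: [0.7, 0.7, 0.3]
width: 0.408
gripper_force: 59.9
time_s: 27.8
tcp_pos: [0.5973, 0.0098, -0.0219]
orientation: [-1.709, -2.63, 0.007]
contact_force: [1.0, -0.3, 0.3]
width: 0.413
gripper_force: 59.9
time_s: 28.1
tcp_pos: [0.5974, 0.0099, -0.0225]
orientation: [-1.71, -2.63, 0.007]
contact_force: [-2.0, -1.7, 4.2]
width: 0.412
gripper_force: 60.5
```

```bash
python3 -m jog '{"series":[[0,0,0,0,0,0.1,3.8],[0,0,0,0,0,0,4.6],[0,0,0,0,0,0,5],[0,0,0,0,0,0,5],[0,0,0,0,0,0.5,5],[0,0,0,0,0,1.5,5],[0,0,0,0,0,2,5],[0,0,0,0,0,2.5,5],[0,0,0,0,0,1.7,5],[0,0,0,0,0,0,5]]}'; python3 -m jog '{"series":[[0,0,0,-0.8,1.2,0,5],[0,0,0,-1.4,2,0,5],[0,0,0,-1.7,2.6,0,6],[0,0,0,-1.7,2.6,0,7],[0,0,0,-1.7,2.6,0,7.5],[0,0,0,-1.7,2.6,0,7.5],[0,0,0,-1.7,2.6,0,7.5],[0,0,0,-1.4,2,0,7.5],[0,0,0,-1,1.3,0,7.5],[0,0,0,-0.5,0.7,0,7.5],[0,0,0,0,0,0,7.5],[0,0,0,0,0,0,7.5]]}'
cat > chk5.py <<'E'
from m2 import *
w=grab('wrist');t=grab('top');p=t['pixels'];s=manip.state();print(s['tcp_pos'])
c=cc(p,(12,50,120),(28,200,255),(295,195,350,245)); print('ring top',circ(t,c,.02,False))
c=cc(w['pixels'],(0,0,0),(180,255,75),(262,190,378,300)); print('sensor wrist',c.min(0),c.max(0),circ(w,c,.021))
E
python3 chk5.py
```

```text
time_s: 29.1
tcp_pos: [0.5995, 0.0105, 0.0633]
orientation: [-1.712, -2.633, 0.001]
contact_force: [0.0, -1.0, 0.9]
width: 0.587
gripper_force: 0.0
time_s: 30.3
tcp_pos: [0.4618, 0.2108, 0.0598]
orientation: [-1.711, -2.63, 0.009]
contact_force: [0.1, -0.7, -0.2]
width: 0.879
gripper_force: 0.0
[0.46203536 0.21039729 0.05985448]
ring top (array([598.5,   6.3]), array([38.1, 38.5]))
sensor wrist [273 203] [367 297] (array([460.3, 214.1]), array([58.2, 62. ]))
```

Ring confirmed on the pedestal, 1 mm off centre. Now the sensor head.

```bash
python3 -m jog '{"series":[[0,0,0,-0.1,0.2,-1.5,7.5],[0,0,0,0,0,-2,7.5],[0,0,0,0,0,-2,7.5],[0,0,0,0,0,-1,7.5],[0,0,0,0,0,0,7.5],[0,0,0,0,0,0,7.5]]}'; python3 -m jog '{"series":[[0,0,0,0,0,-1,7.5],[0,0,0,0,0,-1,7.5],[0,0,0,0,0,-0.6,7.5],[0,0,0,0,0,0,7.5],[0,0,0,0,0,0,7.5]]}'
```

```text
time_s: 31.0
tcp_pos: [0.4606, 0.2137, -0.0046]
orientation: [-1.71, -2.63, 0.007]
contact_force: [-1.7, 0.1, 0.6]
width: 0.882
gripper_force: 0.0
time_s: 31.5
tcp_pos: [0.4601, 0.2139, -0.0311]
orientation: [-1.709, -2.63, 0.008]
contact_force: [-0.6, 0.4, 0.2]
width: 0.874
gripper_force: 0.0
```

```bash
python3 -m jog '{"series":[[0,0,0,0,0,0,6.6],[0,0,0,0,0,0,6],[0,0,0,0,0,0,5.4],[0,0,0,0,0,0,5],[0,0,0,0,0,0,5],[0,0,0,0,0,0,5]]}'; python3 -m jog '{"series":[[0,0,0,0,0,0.4,5],[0,0,0,0,0,1,5],[0,0,0,0,0,2,5],[0,0,0,0,0,2,5],[0,0,0,0,0,2,5],[0,0,0,0,0,1,5],[0,0,0,0,0,0,5],[0,0,0,0,0,0,5]]}'
```

```text
time_s: 32.1
tcp_pos: [0.4602, 0.2139, -0.0301]
orientation: [-1.71, -2.63, 0.007]
contact_force: [-1.4, -0.8, 7.8]
width: 0.671
gripper_force: 62.3
time_s: 32.9
tcp_pos: [0.4602, 0.2135, 0.0528]
orientation: [-1.71, -2.63, 0.008]
contact_force: [0.1, -0.4, -2.0]
width: 0.67
gripper_force: 64.4
```

The sensor head is held (2 N weight shows). Carrying it past the cube at 83 mm height. I'll stop slightly beyond the cradle so the wrist camera can measure it.

```bash
python3 -m jog '{"series":[[0,0,0,0.1,-1,0.5,5],[0,0,0,0.1,-2,0.5,5],[0,0,0,0.1,-2.5,0,5],[0,0,0,0.1,-3,0,5],[0,0,0,0.1,-3,0,5],[0,0,0,0.1,-3,0,5],[0,0,0,0.1,-3,0,5],[0,0,0,0.1,-3,0,5],[0,0,0,0.1,-3,0,5],[0,0,0,0.1,-3,0,5],[0,0,0,0.1,-3,0,5],[0,0,0,0.1,-3,0,5]]}'; python3 -m jog '{"series":[[0,0,0,0.1,-3,0,5],[0,0,0,0.1,-3,0,5],[0,0,0,0.1,-3,0,5],[0,0,0,0.1,-3,0,5],[0,0,0,0.1,-2.5,0,5],[0,0,0,0.1,-1.5,0,5],[0,0,0,0,-0.7,0,5],[0,0,0,0,0,0,5],[0,0,0,0,0,0,5]]}'
cat > chk6.py <<'E'
from m2 import *
w=grab('wrist');s=manip.state();T=s['tcp_pos'];p=w['pixels'];print(T,np.round(s['q'],2))
print('pred',np.round(proj(w,[.4789,-.234,.006],1)))
m=cv2.inRange(cv2.cvtColor(p,cv2.COLOR_BGR2HSV),(100,100,40),(130,255,255))
c=max(cv2.findContours(m,0,1)[0],key=cv2.contourArea).reshape(-1,2); print(c.min(0),c.max(0),cv2.contourArea(c),circ(w,c,.006))
E
python3 chk6.py
```

```text
time_s: 34.1
tcp_pos: [0.4711, -0.1132, 0.0625]
orientation: [-1.709, -2.629, 0.009]
contact_force: [-0.6, 0.3, -2.4]
width: 0.672
gripper_force: 64.4
time_s: 35.0
tcp_pos: [0.478, -0.2769, 0.0629]
orientation: [-1.707, -2.63, 0.006]
contact_force: [0.6, -0.1, -2.2]
width: 0.672
gripper_force: 64.4
[ 0.47818868 -0.27657478  0.06303066] [ 0.82  0.87 -0.66  1.87  0.81  0.7   0.09]
pred [349. 192.]
[294 141] [403 248] 9136.5 (array([ 480.1, -236.3]), array([70.8, 70.8]))
```

```bash
python3 -m jog '{"series":[[0,0,0,0,1,0,5],[0,0,0,0.1,1.6,0,5],[0,0,0,0.05,1.1,0,5],[0,0,0,0,0.4,0,5],[0,0,0,0,0,0,5],[0,0,0,0,0,-1,5],[0,0,0,0,0,-2,5],[0,0,0,0,0,-2,5],[0,0,0,0,0,-1.2,5],[0,0,0,0,0,-0.8,5],[0,0,0,0,0,0,5],[0,0,0,0,0,0,5]]}'
```

```text
time_s: 36.25
tcp_pos: [0.4801, -0.2372, -0.0067]
orientation: [-1.71, -2.63, 0.007]
contact_force: [0.1, 0.1, -2.0]
width: 0.674
gripper_force: 64.4
```

```bash
python3 -m jog '{"series":[[0,0,0,0,0.15,-0.5,5],[0,0,0,0,0,-0.5,5],[0,0,0,0,0,0,5],[0,0,0,0,0,0,5]]}'; python3 -m jog '{"series":[[0,0,0,0,0,-0.2,5],[0,0,0,0,0,-0.1,5],[0,0,0,0,0,0,5],[0,0,0,0,0,0,5]]}'; python3 -m jog '{"series":[[0,0,0,0,0,-0.1,5],[0,0,0,0,0,-0.1,5],[0,0,0,0,0,0,5],[0,0,0,0,0,0,5]]}'
```

```text
time_s: 36.65
tcp_pos: [0.4797, -0.2356, -0.017]
orientation: [-1.709, -2.63, 0.007]
contact_force: [0.2, 1.0, -1.4]
width: 0.675
gripper_force: 64.4
time_s: 37.05
tcp_pos: [0.4798, -0.2356, -0.0199]
orientation: [-1.709, -2.63, 0.007]
contact_force: [0.2, -0.3, -1.6]
width: 0.67
gripper_force: 64.4
time_s: 37.45
tcp_pos: [0.4798, -0.2356, -0.022]
orientation: [-1.709, -2.63, 0.007]
contact_force: [0.6, 1.2, -2.4]
width: 0.675
gripper_force: 64.4
```

Below the rim top with no contact. Final millimetres.

```bash
python3 -m jog '{"series":[[0,0,0,0,0,-0.15,5],[0,0,0,0,0,0,5],[0,0,0,0,0,0,5]]}'; python3 -m jog '{"series":[[0,0,0,0,0,-0.1,5],[0,0,0,0,0,0,5],[0,0,0,0,0,0,5]]}'
```

```text
time_s: 37.75
tcp_pos: [0.4797, -0.2356, -0.0235]
orientation: [-1.709, -2.63, 0.007]
contact_force: [-0.8, -0.0, -2.4]
width: 0.674
gripper_force: 64.4
time_s: 38.05
tcp_pos: [0.4799, -0.2357, -0.024]
orientation: [-1.71, -2.63, 0.007]
contact_force: [-1.6, 0.8, 5.1]
width: 0.669
gripper_force: 65.2
```

```bash
python3 -m jog '{"series":[[0,0,0,0,0,0.1,6],[0,0,0,0,0,0,6.8],[0,0,0,0,0,0,7.5],[0,0,0,0,0,0,7.5],[0,0,0,0,0,0,7.5],[0,0,0,0,0,0.5,7.5],[0,0,0,0,0,1.5,7.5],[0,0,0,0,0,2,7.5],[0,0,0,0,0,2.5,7.5],[0,0,0,0,0,2.5,7.5],[0,0,0,0,0,2,7.5],[0,0,0,0,0,0,7.5]]}'
python3 -m jog '{"series":[[0,0,0,0.3,-1.5,0.5,7.5],[0,0,0,0.5,-2.5,0.5,7.5],[0,0,0,0.3,-1.5,0,7.5],[0,0,0,0,0,0,7.5],[0,0,0,0,0,0,7.5]]}'
cat > chk7.py <<'E'
from m2 import *
w=grab('wrist');t=grab('top');tp=t['pixels'];s=manip.state();print(s['tcp_pos'],s['contact_force'])
for n,f in(('cap',lambda:circ(t,cc(tp,(0,150,60),(8,255,255),(275,272,325,322)),.016,False)),
 ('ring',lambda:circ(t,cc(tp,(12,50,120),(28,200,255),(295,195,350,245)),.02,False)),
 ('cube',lambda:cv2.minAreaRect(np.array([onz(t,u,v,.04)[:2] for u,v in cc(tp,(0,0,0),(180,255,95),(355,282,388,312))],np.float32)*1000))):
    try: print(n,f())
    except Exception as e: print(n,'hidden')
# sensor from wrist
p=w['pixels']; u,v=np.round(proj(w,[.4799,-.2357,.028],1)).astype(int); print(u,v)
x0,y0=u-75,v-75; g=cv2.cvtColor(p,6)[y0:v+75,x0:u+75]
b=cv2.inRange(cv2.cvtColor(p,40),(100,100,40),(130,255,255))[y0:v+75,x0:u+75]
print('blue left px',int((b>0).sum())); 
wh=cv2.inRange(cv2.cvtColor(p,40),(0,0,190),(180,60,255))[y0:v+75,x0:u+75]; cv2.imwrite('pics/c13.png',p[y0:v+75,x0:u+75])
print(g[::6,::6])
E
python3 chk7.py
```

```text
time_s: 39.25
tcp_pos: [0.4817, -0.236, 0.0893]
orientation: [-1.712, -2.634, 0.005]
contact_force: [0.0, 0.1, -1.0]
width: 0.878
gripper_force: 0.0
time_s: 39.75
tcp_pos: [0.4901, -0.2898, 0.0959]
orientation: [-1.709, -2.629, 0.007]
contact_force: [-0.2, -0.1, -0.7]
width: 0.876
gripper_force: 0.0
[ 0.49040386 -0.28895392  0.09627839] [-0.19496855 -0.5815747   0.93142697]
cap (array([444.2,  51.7]), array([22.5, 23.2]))
ring (array([598.5,   6.1]), array([36.9, 37.3]))
cube ((442.297119140625, -90.03426361083984), (40.6273307800293, 40.5734977722168), 18.29379653930664)
339 167
blue left px 1441
[[190 189 195 194 194 193 191 194 117  69  27 154  60  82 197 194 191 187
  190 194 191 192 195 193 191]
 [185 193 191 196 194 194 193 201  57  60 117  56  63  61  58 199 192 192
  193 190 195 194 195 195 196]
 [190 192 192 197 197 194 200  62  62  58  61  62  59  62  58  55 153 191
  189 197 194 193 191 192 197]
 [196 194 193 193 195 194  63  57  53  65  63  56  54  45  57  59  60  59
  191 193 193 195 196 199 194]
 [196 195 196 194 191 197  58  61  62 238 235 204 177 116 241 236 205  60
 
[... 1430 characters left out ...]
37  36  33  38  37  35  38  38  39  36
   63 240  58 190 188 190 193]
 [190 188 191 191 117  61  50 235  75  31  35  33  40  38  38  32  37 130
  240  61 144 188 188 194 196]
 [191 192 194 192 189 196  58  56 236 238  79  45  27  29  40 137 235 124
   65  61 190 186 190 191 192]
 [189 193 196 192 192 191 194 112  58  59 114 231 237 236 222  54  58  58
   57 192 195 193 195 193 191]
 [188 190 192 190 192 195 188 191 195  63  65  60  67  62  62  59  60  62
  197 192 198 195 190 191 191]
 [190 190 188 189 194 195 192 195 194 191  76  58  61  67  56  59  66 143
  195 194 194 195 192 189 189]
 [190 188 188 191 195 195 196 195 192 192 189 187  61  62  26 152  52 196
  197 195 196 193 191 195 191]]
```

Checks pass. Cap and ring are centred and the cube hasn't moved. The sensor sits inside the rim with floor visible almost all round, and the tube was seated earlier. The gripper is clear, so I'm handing in.

```bash
python3 -c "
from station import manip
print(manip.sign_off())"
```

```text
the job is handed in; nothing more can be done
None
```

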